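# Key the round sensor board onto the programming jig and hold it down

## Robot

A 6-joint arm with a two-finger parallel gripper is mounted at the origin on the work surface. World frame = base frame: x ahead of the robot, y to its left, z up, the work surface at z = 0. Lengths are in mm, angles in rad, forces in N, time in s.
With the tool pointing down it reaches from about 350 to 800 mm from the base axis. Payload 7.3 kg.
Tool frame: the origin (TCP) lies on the front face of the gripper's body, between the roots of the fingers; the fingertips stand 73 mm ahead of it and the grasp point (between the pads) lies 54 mm ahead of it; z points along the fingers, y is the direction in which the jaws open and shut (so a half turn about z gives the same grasp; the last joint's range is limited). The gripper opens to 85 mm and grips with 20 to 120 N. Pads are 22 mm wide; open, the fingers measure 114 mm over their backs; the gripper's body (76 mm by 85 mm) begins 54 mm behind the grasp point. The pads swing forward as they close: fully open they stand 13 mm farther back than shut.
Start: joints at [-1.454, 0.342, 1.524, -0, 1.275, -0.146], TCP at [136.408, -506.981, 303.922] pointing down, gripper open.
Joint ranges: [-2.53, 2.53], [-0.77, 2.02], [0.04, 2.7], [-1, 4.14], [0.28, 2.66], [-3.11, 3.11]. Speed limits (rad/s): [2.57, 2.57, 3.14, 3.14, 3.14, 3.14].

## Interface

Orientations are given as a unit quaternion [x, y, z, w].
In Python, from bench import * gives the robot as it stands. The module is installed in compiled form; this text tells all that it offers.
- The arm moves only by the tool drive_tool, never from a script. Its argument "moves" is a list that holds one entry, the list of rows, each a list of 4 numbers: the shift along the tool's x, y, z in m, then the turn about the tool's z in rad. A call has 1 to 5 rows; each row shifts and turns the commanded pose from where the row before left it, along the tool's axes as they then stand; what a row does not reach is not made up. A row lasts 1/10 s, in which the tool goes at most 50 mm and 8.59 degrees, less where a joint would pass 70% of its speed; a pose out of reach is approached as far as the arm can. A call is refused whole if a number of a shift passes 0.05 or a number of a turn 0.15, either way. A call with a gripper value outside its range is refused whole. "fingers" is the finger opening in m, from 0 to 0.0854, set as the call begins (left out, the last holds). The fingers move at their own pace and stop on an object; "squeeze" is the grip in N (left out, the last holds). Time passes only in rows, so rows that do not move let the fingers close. It gives the time, the measured TCP pose, the force and the opening at its end, in the units of the state.
- get_state(): the state, without advancing time (a new reading comes with each control period).
- grab_frame(name): name is "scene" or "top" or "wrist"; returns (picture, depth): 384x512x3 uint8, blue, green, red; 384x512 float32, mm along the optical axis (not along the pixel's ray), 0 where there is no reading.
- calibration(name): a dict with "fx", "fy", "cx", "cy" (pixels), "rvec" (rotation vector, rad) and "tvec" (3), from world to camera coordinates, as OpenCV has them; the wrist camera has in their place "tool_from_camera" (4x4, takes a point from camera to tool coordinates, whose origin is the TCP and whose axes are the flange's). Camera axes: x right, y down, z forward; pixel columns grow to the right and rows downward; lengths in mm; the calibration is good to about 2 mm. The wrist camera is an equidistant fisheye: a pixel r from the principal point sees the ray r / f radians off the axis. A picture is of the moment at which its call begins: read the wrist's pose just before it. calibration takes no time and is no camera call.
- close_job(): hands the job in, once; it reports no verdict.
The state is a dict: "time_s": time; "joint_pos": joint angles; "joint_vel": joint speeds; "joint_torque": joint torques, N m; "eef_pos": TCP position; "tcp_rot": TCP orientation; "contact_force": force on the tool from outside, world axes, zero at the start; "ft_torque": the same for the moment, N m; "width": opening from 0.0 (shut) to 1.0 (fully open).
Only numpy, scipy, OpenCV 4.12 (cv2) and the standard library are available. Lean on these libraries where they do the work, as an engineer would, in place of code of your own. Each camera call takes 0.05 s, during which the arm holds its last target. There are 200 camera calls.

## Task

The round circuit board lies turned the wrong way in the programming jig's nest. Without gripping or lifting it, push it round with a fingertip until the notch in its edge drops over the jig's key pin, then press gently on the shield can in its middle until the board lies fully home on the deck against the spring probes, and finish still holding it down there. Leave everything else on the bench where it is.

Things in the scene. Friction and masses are not known exactly. Their poses are not given: they have to be found in the camera images.
- jig: programming jig, fixed to the bench: grey case with an aluminium deck, 156 x 166 mm, deck top 45 mm above the bench. Origin: centre of the jig's underside on the bench, below the centre of the nest; z up; its x axis points from the nest's centre to the key pin
- nest (a point): centre of the nest, on the deck: a slippery black plastic ring in which the round board lies, 102.6 mm inner and 120 mm outer diameter, 9.5 mm high above the deck, thumb gaps at its two y sides. Axes as the jig's. Six spring probes, 29 mm from here, stand 4 mm above the deck and carry the board: about 3 N starts them, about 7 N in all takes them down to the deck; they lift the board again if let go
- key_pin (a point): the steel key pin inside the nest ring: upright, flat-topped, 9 mm diameter, 6.5 mm high above the deck, 44.5 mm from the nest's centre; this point is the centre of its top. The board covers it at the start, but its steel block shows: 21 x 21 mm, 9.5 mm high, set into the ring on the same side, its middle 62 mm from the nest's centre
- board: round green circuit board, 100 mm diameter, 3 mm thick, about 100 g, loose in the nest with about 1 mm play all round and free to turn. Origin: centre of its underside; z up; its x axis points to the notch. An 11 mm high capacitor (+y side) and a 6 mm high black block (-y side) stand 33 mm from the centre, 40 degrees either side of the notch. Fully seated, its underside lies on the deck
- notch (a point): the point in the board's edge notch (12 mm wide, 12 mm deep, open outwards), 44.5 mm from the board's centre, that belongs over the key pin. At the start it is 45 degrees or more from the pin, and the board rides tilted on the pin's top. When the notch comes over the pin the board drops level on the probes, underside 4 mm above the deck, and the pin stops it turning further
- connector (a point): white wire connector standing up from the board's face opposite the notch, a part to push against: 12 mm radially x 22 mm across x 14 mm high. This point is the centre of its top, 34 mm from the board's axis on its -x side, 17 mm above the board's underside. Axes as the board's
- can_top (a point): centre of the flat steel shield can (32 x 32 mm, 3.5 mm high) in the middle of the board, where to press: the centre of its top, on the board's axis, 6.5 mm above the board's underside. Axes as the board's
- screwdriver: small screwdriver, 150 mm long, lying crosswise just beyond the jig; bystander; origin: on its underside, along its length
- tweezers: dark steel tweezers, about 130 mm long, 9 mm high, lying beside the jig; bystander; origin: centre of its underside
- stick_board: narrow green circuit board, 74 x 20 x 11 mm, lying beside the jig; bystander; origin: centre of its underside
- blue_shell: blue three-lobed plastic handset shell, about 130 x 100 x 26 mm, its origin below where the lobes meet; bystander; origin: centre of its underside
- solder_spool: spool of solder standing upright (black flanges), 56 mm diameter, 44 mm high; bystander; origin: centre of its underside
- sensor_cover: white domed plastic cover, 112 mm diameter, 32 mm high; bystander; origin: centre of its underside
- flux_bottle: amber bottle, 44 mm diameter, 110 mm high; bystander; origin: centre of its underside
- parts_tray: grey divided tray, 90 x 170 x 25 mm, beyond the jig; bystander; origin: centre of its underside
Things that resemble listed ones, but are neither listed nor needed, are in the scene too. What is meant by the board is not red, and is the larger of those in its own colour.

How it is judged (in metres and radians):
At the end, for the whole second after the job is handed in: With the program finished and the fingers still pressing on the board (more than 3 N), its underside is within 1.2 mm of the deck, it is level within 1.4 degrees and its notch is on the key pin (within 3.5 mm), all through the last second (z of board in the frame of jig below 0.0462 m and angle between board's own z axis and vertical below 0.025 rad and horizontal distance between notch and key_pin below 0.0035 m and contact force between the fingers and board above 3 N); the arm keeps its last pose, push and grip.
It fails at once if the board is lifted: its middle rises more than 17 mm above the deck, or it tips by more than about 17 degrees (z of board in the frame of jig above 0.062 m or angle between board's own z axis and vertical above 0.3 rad).
It fails at once if the fingers bear on the board with more than 45 N (contact force between the fingers and board above 45 N).
It fails at once if a bystander is moved by more than 15 mm (distance of any of screwdriver, tweezers, stick_board, blue_shell, solder_spool, sensor_cover, flux_bottle, parts_tray from where it was at the start of the episode above 0.015 m).
It also fails if it takes over 48 s, if anything falls off the work surface, if the arm or the gripper's body presses on something with over 40 N, if the wrist force passes 120 N, or if a joint passes its speed limit or range.

## Working session

There is one attempt and no reset: what is moved stays moved. The work goes in short steps, Python scripts to look and compute and a tool call to move; the robot and the scene stay as the last step left them, time stands still between calls to the robot, and variables do not carry over. Pictures are saved under pics/ and viewed, about 8 in all and at most 12, crops included, and the job is handed in when it is done.

Besides the shell and the picture viewer there is one more tool, called as name(argument=value, ...), one argument or row to a line, values as JSON. drive_tool: Moves the arm, as the interface text tells. Its arguments: {"type":"object","properties":{"moves":{"type":"array","items":{"type":"array","items":{"type":"array","items":{"type":"number"}}}},"fingers":{"type":"number"},"squeeze":{"type":"number"}},"required":["moves"]}

```bash
mkdir -p pics
cat > h.py <<'E'
import numpy as np, cv2
from bench import *
from scipy.spatial.transform import Rotation as R
def pix2w(name,u,v,d):
    c=calibration(name); p=np.array([(u-c['cx'])/c['fx'],(v-c['cy'])/c['fy'],1.])*d
    Rm=cv2.Rodrigues(np.array(c['rvec'],float))[0]; return Rm.T@(p-np.array(c['tvec'],float).ravel())
def ray(name,u,v,z):
    c=calibration(name);Rm=cv2.Rodrigues(np.array(c['rvec'],float))[0];t=np.array(c['tvec'],float).ravel()
    o=-Rm.T@t; d=Rm.T@np.array([(u-c['cx'])/c['fx'],(v-c['cy'])/c['fy'],1.]); return o+d*(z-o[2])/d[2]
E
python3 - <<'E'
from h import *
s=get_state(); print({k:np.round(v,3) for k,v in s.items()})
t,td=grab_frame('top'); sc,sd=grab_frame('scene')
np.savez('f0.npz',t=t,td=td,sc=sc,sd=sd)
cv2.imwrite('pics/top0.png',cv2.resize(t,(800,600),interpolation=cv2.INTER_CUBIC)); cv2.imwrite('pics/scene0.png',sc)
print(calibration('top'));print(calibration('wrist'))
E
```

```text
{'time_s': np.float64(0.0), 'joint_pos': array([-1.454,  0.343,  1.525,  0.   ,  1.275, -0.146]), 'joint_vel': array([ 0.002,  0.002, -0.001, -0.   , -0.001, -0.001]), 'joint_torque': array([ 2.0000e-03, -4.3367e+01, -2.4601e+01,  0.0000e+00,  8.0000e-03,
       -0.0000e+00]), 'eef_pos': array([ 136.382, -506.69 ,  303.221]), 'tcp_rot': array([ 0.991,  0.131,  0.   , -0.001]), 'contact_force': array([-0.576,  0.081,  0.183]), 'ft_torque': array([ 0.015, -0.032, -0.013]), 'width': np.float64(0.998)}
{'fx': 468.48902812000404, 'fy': 468.48902812000404, 'cx': 253.88491029311282, 'cy': 194.208844485283, 'rvec': array([ 2.18490002, -2.13738343,  0.12037139]), 'tvec': array([  -1.74683985,  574.18500931, 1288.60999491])}
{'fx': 297.3186396354542, 'fy': 297.3186396354542, 'cx': 260.08232545295556, 'cy': 192.80177045204329, 'tool_from_camera': array([[-2.92461059e-05, -9.54580024e-01, -2.97954656e-01,
         7.66064916e+01],
       [ 9.99999168e-01,  3.56283357e-04, -1.23960827e-03,
        -2.73046858e-01],
       [ 1.28946158e-03, -2.97954445e-01,  9.54579219e-01,
        -7.01749350e+01],
       [ 0.00000000e+00,  0.00000000e+00,  0.00000000e+00,
         1.00000000e+00]])}
```

View pics/top0.png

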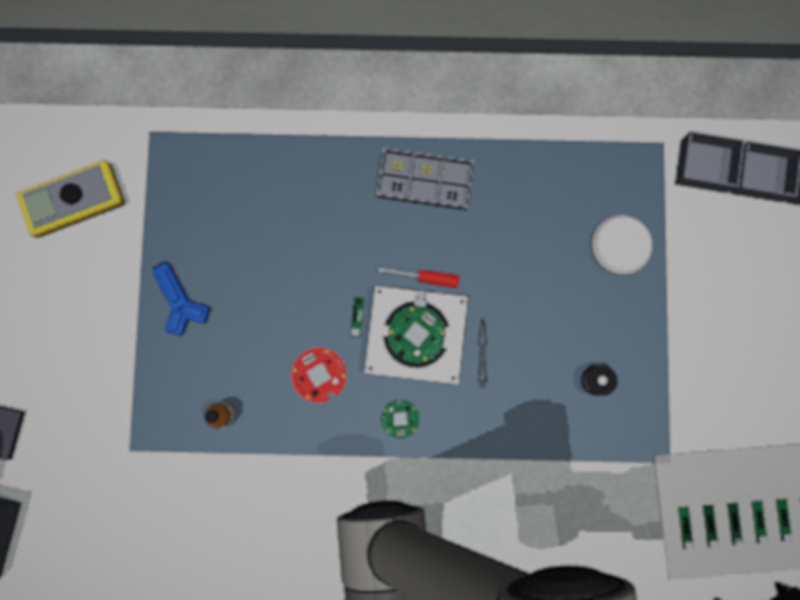

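Top view: the jig's nest is at (417,335) and its pin block at (421,300). There are three round boards: large green at (416,334) in the nest, red at (319,375) and small green at (400,419). The large green one in the nest is the one meant, since it isn't red and is the larger green. I'll confirm it in an enlarged crop.

Run:
```python
from h import *
f=np.load('f0.npz');t,td=f['t'],f['td']
u0,v0,w,h=227,178,80,72
cv2.imwrite('pics/crop0.png',cv2.resize(t[v0:v0+h,u0:u0+w],None,fx=8,fy=8,interpolation=cv2.INTER_CUBIC))
for (u,v) in [(267,214),(269.5,192)]: print(pix2w('top',u,v,td[int(v),int(u)]))
```

```text
[517.31021568 -26.58779826  55.92046267]
[579.254802   -32.53550934  50.02021275]
```

View pics/crop0.png

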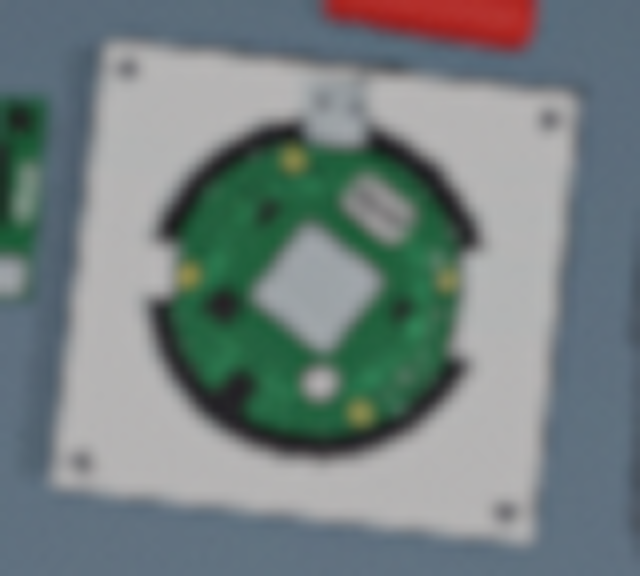

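Run:
```python
from h import *
P=lambda x,y,z: ray('top',227+(x+.5)/8-.5,178+(y+.5)/8-.5,z)[:2]
cor=[P(103,40,45),P(578,95,45),P(533,545,45),P(50,487,45)]
jc=np.mean(cor,0); can=P(318,287,57); con=P(379,205,68); no=P(235,395,54); blk=P(336,110,54.5); cap=P(320,383,64)
print(jc,can,[np.linalg.norm(cor[i]-cor[(i+1)%4]) for i in range(4)])
a=lambda p,c: (np.round(np.degrees(np.arctan2(*(p-c)[::-1])),1),np.round(np.linalg.norm(p-c),1))
for n,p in dict(con=con,notch=no,blk=blk,cap=cap).items(): print(n,p,a(p,can),a(p,jc))
top=(cor[0]+cor[1])/2; bot=(cor[2]+cor[3])/2; print('jig ang',a(top,bot))
```

```text
[518.50033657 -24.2218038 ] [518.74256243 -24.63777393] [np.float64(167.29758834126926), np.float64(157.3510404884975), np.float64(167.89189680136644), np.float64(156.93879863627635)]
con [546.50839419 -44.72253125] (np.float64(-35.9), np.float64(34.3)) (np.float64(-36.2), np.float64(34.7))
notch [481.10958729   3.1370567 ] (np.float64(143.6), np.float64(46.8)) (np.float64(143.8), np.float64(46.3))
blk [580.58138137 -29.76751806] (np.float64(-4.7), np.float64(62.1)) (np.float64(-5.1), np.float64(62.3))
cap [485.39545519 -25.78337859] (np.float64(-178.0), np.float64(33.4)) (np.float64(-177.3), np.float64(33.1))
jig ang (np.float64(-5.1), np.float64(157.1))
```

```bash
cat >> h.py <<'E'
def pose():
    s=get_state(); M=R.from_quat(s['tcp_rot']).as_matrix(); return np.array(s['eef_pos']),np.arctan2(M[1,0],M[0,0]),s
def rows(p,ang,tgt,tang,n):
    "tool down; ang = world azimuth of tool x"
    out=[];p=np.array(p,float);d=(np.array(tgt)-p)/n;t=(ang-tang)/n
    for i in range(n):
        x=np.array([np.cos(ang),np.sin(ang),0]);y=np.array([np.sin(ang),-np.cos(ang),0])
        out.append([round(float(d@x)/1e3,4),round(float(d@y)/1e3,4),round(float(-d[2])/1e3,4),round(float(t),4)]); ang-=t
    return out
E
python3 - <<'E'
from h import *
p,a,s=pose(); print(p,np.degrees(a))
r=rows([136.4,-507,303.9],a,[570.5,-13,233],np.radians(143.5),20)
for i in range(0,20,5): print(r[i:i+5])
E
```

```text
[ 136.39045417 -506.70975895  303.29514421] 15.059160252114657
[[0.0274, -0.0182, 0.0035, -0.1121], [0.0292, -0.015, 0.0035, -0.1121], [0.0307, -0.0117, 0.0035, -0.1121], [0.0319, -0.0082, 0.0035, -0.1121], [0.0326, -0.0045, 0.0035, -0.1121]]
[[0.0329, -0.0009, 0.0035, -0.1121], [0.0328, 0.0028, 0.0035, -0.1121], [0.0322, 0.0065, 0.0035, -0.1121], [0.0313, 0.01, 0.0035, -0.1121], [0.03, 0.0135, 0.0035, -0.1121]]
[[0.0283, 0.0167, 0.0035, -0.1121], [0.0263, 0.0198, 0.0035, -0.1121], [0.0239, 0.0226, 0.0035, -0.1121], [0.0212, 0.0251, 0.0035, -0.1121], [0.0183, 0.0273, 0.0035, -0.1121]]
[[0.0151, 0.0292, 0.0035, -0.1121], [0.0117, 0.0307, 0.0035, -0.1121], [0.0082, 0.0318, 0.0035, -0.1121], [0.0046, 0.0326, 0.0035, -0.1121], [0.0009, 0.0329, 0.0035, -0.1121]]
```

drive_tool(
  moves=[
    [[0.0274, -0.0182, 0.0035, -0.112], [0.0292, -0.015, 0.0035, -0.112], [0.0307, -0.0117, 0.0035, -0.112], [0.0319, -0.0082, 0.0035, -0.112], [0.0326, -0.0045, 0.0035, -0.112]],
  ],
  fingers=0,
  squeeze=30,
)

```text
time_s: 0.6
eef_pos: [245.6, -382.3, 286.0]
tcp_rot: [0.916, 0.402, 0.0, -0.0]
contact_force: [-0.2, -0.5, -0.8]
width: 0.143
```

drive_tool(
  moves=[
    [[0.0329, -0.0009, 0.0035, -0.112], [0.0328, 0.0028, 0.0035, -0.112], [0.0322, 0.0065, 0.0035, -0.112], [0.0313, 0.01, 0.0035, -0.112], [0.03, 0.0135, 0.0035, -0.112]],
  ],
)

```text
time_s: 1.1
eef_pos: [354.2, -258.8, 268.6]
tcp_rot: [0.769, 0.639, -0.0, -0.0]
contact_force: [0.3, 0.4, -0.4]
width: -0.0
```

drive_tool(
  moves=[
    [[0.0283, 0.0167, 0.0035, -0.112], [0.0263, 0.0198, 0.0035, -0.112], [0.0239, 0.0226, 0.0035, -0.112], [0.0212, 0.0251, 0.0035, -0.112], [0.0183, 0.0273, 0.0035, -0.112]],
  ],
)

```text
time_s: 1.6
eef_pos: [462.8, -135.4, 251.0]
tcp_rot: [0.562, 0.827, -0.0, -0.0]
contact_force: [-0.3, -1.0, 0.3]
width: -0.001
```

drive_tool(
  moves=[
    [[0.0151, 0.0292, 0.0035, -0.112], [0.0117, 0.0307, 0.0035, -0.112], [0.0082, 0.0318, 0.0035, -0.112], [0.0046, 0.0326, 0.0035, -0.112], [0.0009, 0.0329, 0.0035, -0.112]],
  ],
)

```text
time_s: 2.1
eef_pos: [571.5, -12.1, 233.3]
tcp_rot: [0.312, 0.95, -0.0, -0.0]
contact_force: [-0.6, -0.4, 0.7]
width: -0.0
```

drive_tool(
  moves=[
    [[0, 0, 0, 0], [0, 0, 0, 0]],
  ],
)

```text
time_s: 2.3
eef_pos: [570.6, -12.9, 233.1]
tcp_rot: [0.314, 0.949, -0.0, -0.001]
contact_force: [-1.0, -0.9, -0.0]
width: -0.0
```

Run:
```python
from h import *
p,a,s=pose(); print(p,np.degrees(a),s['joint_pos'],s['width'],s['contact_force'],s['time_s'])
w,wd=grab_frame('wrist'); cv2.imwrite('pics/w1.png',cv2.resize(w,(800,600),interpolation=cv2.INTER_CUBIC)); np.savez('w1.npz',w=w,wd=wd)
print(rows(p,a,[570.5,-13,173],np.radians(143.5),2))
```

```text
[570.57696227 -12.90501549 233.11869332] 143.40916591190893 [-1.56692048e-01  4.88469104e-01  1.49817626e+00 -4.87198710e-04
  1.15664848e+00 -1.08866218e+00] -0.0002799438975272092 [-0.97435666 -0.92720194 -0.02439584] 2.3
[[0.0, -0.0001, 0.0301, -0.0008], [0.0, -0.0001, 0.0301, -0.0008]]
```

View pics/w1.png

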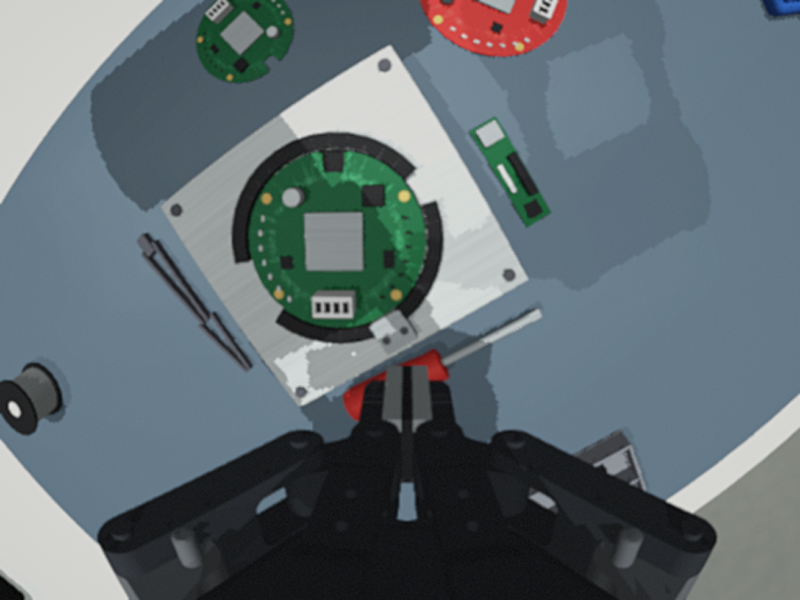

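The wrist view confirms it: can at (334,240), connector at (332,305), notch straight across at (332,160), capacitor (291,197), pin block (393,329). Fingers are shut. I'll take a second measurement from this view.

Run:
```python
from h import *
p,a,s=pose(); c=calibration('wrist'); T=np.array(c['tool_from_camera']); M=R.from_quat(s['tcp_rot']).as_matrix()
def W(x,y,z):
    u,v=(x+.5)/1.5625-.5,(y+.5)/1.5625-.5
    q=np.array([(u-c['cx'])/c['fx'],(v-c['cy'])/c['fy']]); r=np.linalg.norm(q)
    d=np.array([*(q/r*np.sin(r)),np.cos(r)]); d=M@(T[:3,:3]@d); o=p+M@T[:3,3]; return (o+d*(z-o[2])/d[2])[:2]
can=W(334,241,57); con=W(332,300,69); no=W(333,165,54); blk=W(393,329,54.5); ring=[W(246,200,54),W(440,245,54)]
cor=[W(389,47,45),W(162,208,45),W(301,405,45),W(527,278,45)]; jc=np.mean(cor,0)
g=lambda q,o:(np.degrees(np.arctan2(*(q-o)[::-1])).round(1),np.linalg.norm(q-o).round(1))
print(can,jc,[g(q,can) for q in (con,no,blk)],[g(q,jc) for q in (con,no,blk)])
```

```text
[519.98042345 -24.47433097] [520.63291633 -24.84253033] [(np.float64(-37.5), np.float64(29.8)), (np.float64(143.3), np.float64(41.1)), (np.float64(-5.3), np.float64(60.5))] [(np.float64(-37.8), np.float64(29.0)), (np.float64(143.4), np.float64(41.8)), (np.float64(-5.0), np.float64(59.8))]
```

drive_tool(
  moves=[
    [[0, 0, 0.03, 0], [0, 0, 0.03, 0], [0, 0, 0.02, 0], [0, 0, 0, 0]],
  ],
)

```text
time_s: 2.75
eef_pos: [568.7, -14.3, 151.4]
tcp_rot: [0.315, 0.949, -0.001, -0.003]
contact_force: [-0.7, 0.6, -0.0]
width: -0.0
```

drive_tool(
  moves=[
    [[0, 0, 0.01, 0], [0, 0, 0.009, 0], [0, 0, 0, 0], [0, 0, 0, 0]],
  ],
)

```text
time_s: 3.15
eef_pos: [571.0, -13.4, 135.3]
tcp_rot: [0.314, 0.949, -0.0, 0.0]
contact_force: [-0.5, 0.2, -0.4]
width: 0.002
```

```bash
cat >> h.py <<'E'
C=np.array([519,-24.5])
def rep():
    p,a,s=pose(); d=p[:2]-C; ph=a-np.pi; u=np.array([np.cos(ph),np.sin(ph)]); v=np.array([-u[1],u[0]])
    print('t',s['time_s'],'p',p.round(1),'phi',np.degrees(ph).round(1),'u',round(d@u,1),'v',round(d@v,1),'F',np.round(s['contact_force'],1),'j',np.round(s['joint_pos'],2))
E
python3 -c "from h import *; rep()"
```

```text
t 3.15 p [571.  -13.4 135.3] phi -36.6 u 35.1 v 39.9 F [-0.5  0.2 -0.4] j [-0.16  0.61  1.6  -0.    0.93 -1.09]
```

drive_tool(
  moves=[
    [[0, 0, 0.003, 0], [0, -0.004, 0, 0], [0, -0.004, 0, 0], [0, -0.003, 0, 0], [0, 0, 0, 0]],
  ],
)

```text
time_s: 3.65
eef_pos: [564.1, -22.6, 132.0]
tcp_rot: [0.314, 0.949, -0.0, 0.0]
contact_force: [-0.7, 0.5, -0.3]
width: -0.005
```

```bash
python3 -c "from h import *; rep()"
```

```text
t 3.65 p [564.1 -22.6 132. ] phi -36.6 u 35.0 v 28.5 F [-0.7  0.5 -0.3] j [-0.18  0.6   1.62 -0.    0.92 -1.11]
```

drive_tool(
  moves=[
    [[0, -0.0025, 0, 0], [-0.0024, -0.0036, 0, 0.1], [-0.0024, -0.0036, 0, 0.1], [-0.0024, -0.0036, 0, 0.1], [-0.0024, -0.0036, 0, 0.1]],
  ],
)

```text
time_s: 4.15
eef_pos: [559.6, -41.2, 132.0]
tcp_rot: [0.498, 0.867, 0.0, 0.0]
contact_force: [-0.2, 0.3, -0.9]
width: 0.001
```

Run:
```python
from h import *
rep()
w,wd=grab_frame('wrist'); cv2.imwrite('pics/w2.png',cv2.resize(w,(800,600),interpolation=cv2.INTER_CUBIC))
```

```text
t 4.15 p [559.6 -41.2 132. ] phi -59.8 u 34.8 v 26.7 F [-0.2  0.3 -0.9] j [-0.21  0.6   1.63  0.    0.91 -0.74]
```

View pics/w2.png

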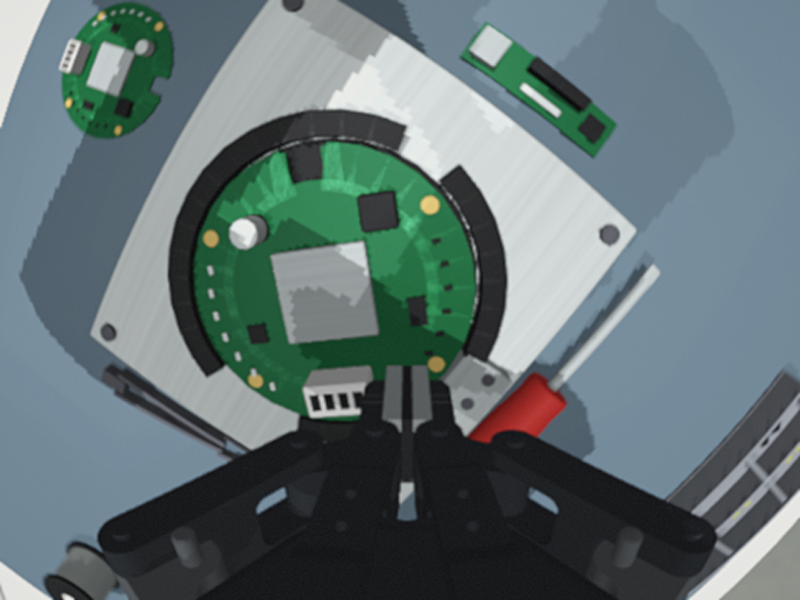

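Contact: the fingertip's left side bears on the connector at (340,390), and the board is turning with it, lagging the tool's heading by about 8°. I'll keep going.

drive_tool(
  moves=[
    [[-0.0024, -0.0036, 0, 0.1], [-0.0024, -0.0036, 0, 0.1], [-0.0024, -0.0036, 0, 0.1], [-0.0024, -0.0036, 0, 0.1], [-0.0024, -0.0036, 0, 0.1]],
  ],
)

```text
time_s: 4.7
eef_pos: [546.6, -58.1, 132.0]
tcp_rot: [0.696, 0.718, 0.0, 0.0]
contact_force: [0.3, 0.2, 0.3]
width: 0.0
```

drive_tool(
  moves=[
    [[-0.0024, -0.0036, 0, 0.1], [-0.0024, -0.0036, 0, 0.1], [-0.0024, -0.0036, 0, 0.1], [-0.0024, -0.0036, 0, 0.1], [-0.0024, -0.0036, 0, 0.1]],
  ],
)

```text
time_s: 5.2
eef_pos: [527.0, -66.9, 132.0]
tcp_rot: [0.852, 0.523, 0.0, 0.0]
contact_force: [0.6, -0.4, -0.4]
width: 0.004
```

Run:
```python
from h import *
rep()
w,wd=grab_frame('wrist'); cv2.imwrite('pics/w3.png',cv2.resize(w,(800,600),interpolation=cv2.INTER_CUBIC))
```

```text
t 5.2 p [527.  -66.9 132. ] phi -116.9 u 34.2 v 26.3 F [ 0.6 -0.4 -0.4] j [-0.27  0.55  1.72 -0.    0.87  0.2 ]
```

View pics/w3.png

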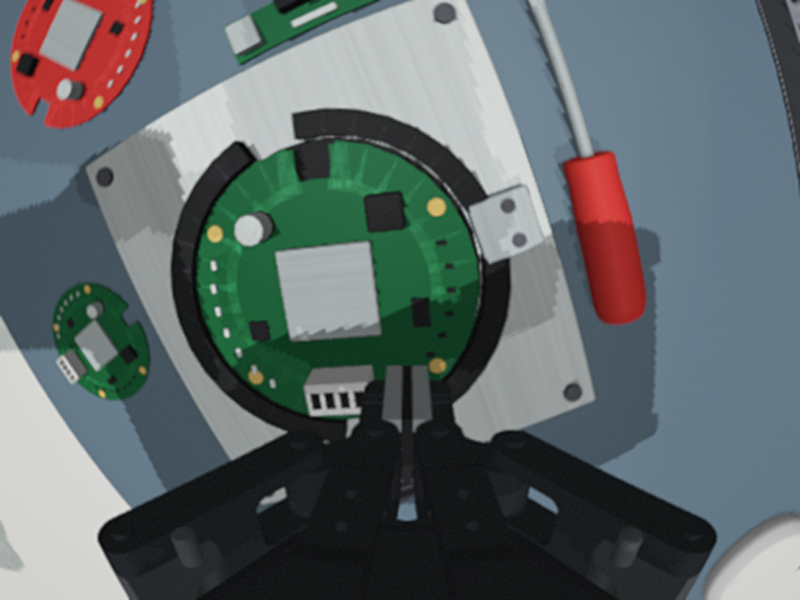

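The board turned with the tool: notch at (312,162), can level within about 5°, pin block at (505,225), roughly 75° to go.

drive_tool(
  moves=[
    [[-0.0024, -0.0036, 0, 0.1], [-0.0024, -0.0036, 0, 0.1], [-0.0024, -0.0036, 0, 0.1], [-0.0024, -0.0036, 0, 0.1], [-0.0024, -0.0036, 0, 0.1]],
  ],
)

```text
time_s: 5.75
eef_pos: [505.6, -65.1, 132.0]
tcp_rot: [0.955, 0.297, 0.0, 0.0]
contact_force: [0.0, -0.1, -0.2]
width: 0.002
```

drive_tool(
  moves=[
    [[-0.0024, -0.0036, 0, 0.1], [-0.0024, -0.0036, 0, 0.1], [-0.0024, -0.0036, 0, 0.1], [-0.0024, -0.0036, 0, 0.1], [-0.0024, -0.0036, 0, 0.1]],
  ],
)

```text
time_s: 6.25
eef_pos: [487.7, -53.2, 132.0]
tcp_rot: [0.999, 0.051, 0.0, 0.0]
contact_force: [0.4, 0.2, 0.2]
width: -0.0
```

Run:
```python
from h import *
rep()
w,wd=grab_frame('wrist'); cv2.imwrite('pics/w4.png',cv2.resize(w,(800,600),interpolation=cv2.INTER_CUBIC))
```

```text
t 6.25 p [487.7 -53.2 132. ] phi -174.1 u 34.1 v 25.4 F [0.4 0.2 0.2] j [-0.27  0.5   1.83 -0.    0.81  1.2 ]
```

View pics/w4.png

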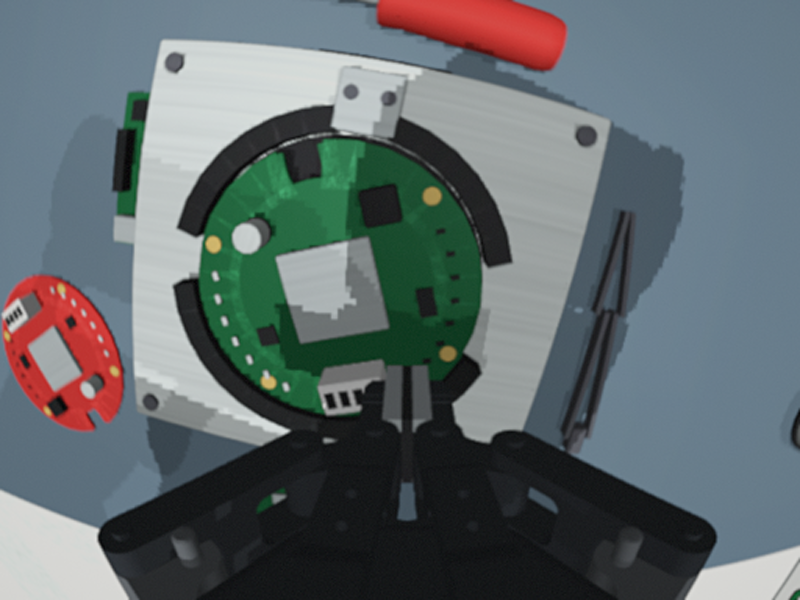

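Notch at (303,160) and pin block at (368,100) seen from the can at (332,290), so about 23° remain. I'll use finer steps.

drive_tool(
  moves=[
    [[-0.0013, -0.0018, 0, 0.05], [-0.0013, -0.0018, 0, 0.05], [-0.0013, -0.0018, 0, 0.05], [-0.0013, -0.0018, 0, 0.05], [-0.0013, -0.0018, 0, 0.05]],
  ],
)

```text
time_s: 6.8
eef_pos: [481.3, -44.4, 131.9]
tcp_rot: [0.997, -0.072, 0.0, 0.0]
contact_force: [0.8, 0.6, -0.5]
width: 0.0
```

drive_tool(
  moves=[
    [[-0.0006, -0.0009, 0, 0.025], [-0.0006, -0.0009, 0, 0.025], [0, 0, 0, 0]],
  ],
)

```text
time_s: 7.1
eef_pos: [480.2, -42.3, 131.9]
tcp_rot: [0.995, -0.098, 0.0, 0.0]
contact_force: [0.5, 0.1, -0.8]
width: -0.003
```

drive_tool(
  moves=[
    [[-0.0006, -0.0009, 0, 0.025], [-0.0006, -0.0009, 0, 0.025], [0, 0, 0, 0]],
  ],
)

```text
time_s: 7.4
eef_pos: [479.3, -40.3, 131.9]
tcp_rot: [0.992, -0.124, -0.0, 0.0]
contact_force: [0.2, 0.3, 0.5]
width: -0.0
```

Run:
```python
from h import *
rep()
w,wd=grab_frame('wrist'); cv2.imwrite('pics/w5.png',cv2.resize(w,(800,600),interpolation=cv2.INTER_CUBIC)); np.savez('w5.npz',w=w,wd=wd)
```

```text
t 7.4 p [479.3 -40.3 131.9] phi -194.2 u 34.6 v 25.0 F [0.2 0.3 0.5] j [-0.24  0.48  1.86 -0.    0.8   1.58]
```

View pics/w5.png

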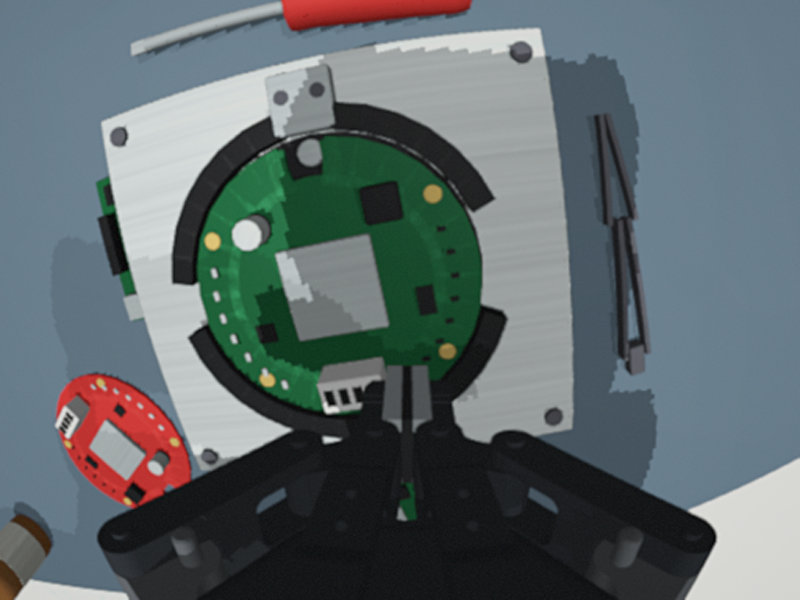

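The pin's top now shows in the notch at (310,152), with the notch's middle at about (304,158). A nudge or two more should bring it against the pin.

drive_tool(
  moves=[
    [[-0.0006, -0.0009, 0, 0.025], [0, 0, 0, 0], [0, 0, 0, 0]],
  ],
)

```text
time_s: 7.75
eef_pos: [479.1, -39.3, 131.9]
tcp_rot: [0.991, -0.136, 0.0, 0.0]
contact_force: [0.6, 0.6, 0.5]
width: 0.001
```

drive_tool(
  moves=[
    [[-0.0006, -0.0009, 0, 0.025], [0, 0, 0, 0], [0, 0, 0, 0]],
  ],
)

```text
time_s: 8.05
eef_pos: [478.7, -38.3, 131.9]
tcp_rot: [0.989, -0.148, 0.0, 0.0]
contact_force: [-0.3, -0.0, 0.7]
width: 0.005
```

Run:
```python
from h import *
rep()
w,wd=grab_frame('wrist'); np.savez('w6.npz',w=w,wd=wd)
o=np.load('w5.npz'); z=lambda i: cv2.resize(i[60:300,110:350],(395,395),interpolation=cv2.INTER_CUBIC)
cv2.imwrite('pics/w6.png',np.hstack([z(o['w']),z(w)]))
p,a,s=pose(); c=calibration('wrist'); T=np.array(c['tool_from_camera']); M=R.from_quat(s['tcp_rot']).as_matrix()
v,u=np.mgrid[0:384,0:512]; q=np.stack([(u-c['cx'])/c['fx'],(v-c['cy'])/c['fy']],-1); r=np.linalg.norm(q,axis=-1)+1e-9
P=np.concatenate([q/r[...,None]*np.tan(r)[...,None]*wd[...,None],wd[...,None]],-1)
W=(P@T[:3,:3].T+T[:3,3])@M.T+p
hsv=cv2.cvtColor(w,cv2.COLOR_BGR2HSV); g=(hsv[...,0]>45)&(hsv[...,0]<85)&(hsv[...,1]>100)&(wd>0)
m=g&(np.hypot(W[...,0]-519,W[...,1]+24.5)<48)&(W[...,2]<60)
Q=W[m]; k,*_=np.linalg.lstsq(np.c_[Q[:,:2]-C,np.ones(len(Q))],Q[:,2],rcond=None); print('plane',k,m.sum())
d=(hsv[...,1]<60)&(np.abs(W[...,0]-C[0])<75)&(np.abs(W[...,1]-C[1])<75)&(np.hypot(W[...,0]-C[0],W[...,1]-C[1])>66); d&=(W[...,2]<52)
k2,*_=np.linalg.lstsq(np.c_[W[d][:,:2]-C,np.ones(d.sum())],W[d][:,2],rcond=None); print('deck',k2,d.sum(),np.median(W[d][:,2]))
```

```text
t 8.05 p [478.7 -38.3 131.9] phi -197.0 u 34.5 v 25.0 F [-0.3 -0.   0.7] j [-0.24  0.48  1.86 -0.    0.8   1.63]
plane [4.08213744e-03 8.97236794e-04 5.20370703e+01] 15436
deck [6.70686003e-04 1.57613214e-03 4.52282311e+01] 18681 45.20633236306239
```

View pics/w6.png

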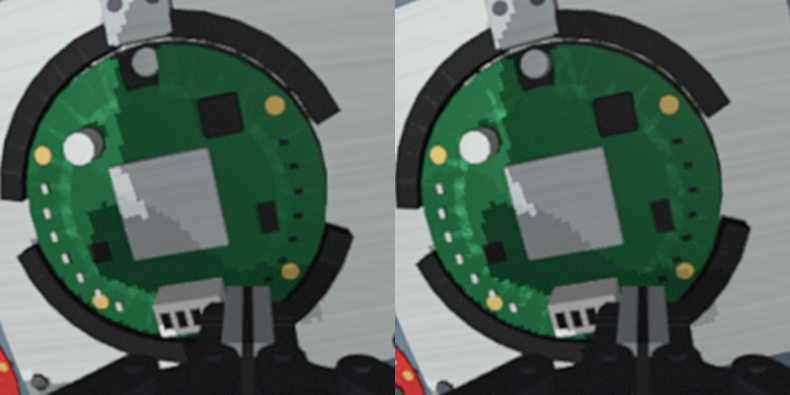

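The board has dropped level: its face is 6.8 mm above the deck (3 mm board + 4 mm probes), tilted about 0.3°, with the pin centred in the notch. Now I back off, rise, and go over the can.

drive_tool(
  moves=[
    [[0, 0.003, 0, 0], [0, 0.004, 0, 0], [0, 0, -0.015, 0], [0, 0, -0.015, 0], [0.005, -0.005, 0, 0]],
  ],
)

```text
time_s: 8.6
eef_pos: [483.4, -42.3, 163.3]
tcp_rot: [0.989, -0.148, 0.001, 0.0]
contact_force: [0.3, -0.8, -0.3]
width: -0.0
```

drive_tool(
  moves=[
    [[0.015, -0.0135, 0, 0], [0.0145, -0.0135, 0, 0], [0, 0, 0, 0], [0, 0, 0, 0], [0, 0, 0, 0]],
  ],
)

```text
time_s: 9.1
eef_pos: [518.2, -24.7, 161.3]
tcp_rot: [0.989, -0.148, -0.001, 0.0]
contact_force: [-0.3, -0.5, 0.6]
width: -0.0
```

Run:
```python
from h import *
rep()
w,wd=grab_frame('wrist'); t,td=grab_frame('top'); np.savez('w7.npz',w=w,wd=wd,t=t)
cv2.imwrite('pics/w7.png',np.hstack([cv2.resize(w,(480,360)),cv2.resize(t[178:250,227:307],(400,360),interpolation=cv2.INTER_CUBIC)])[:, 80:])
```

```text
t 9.1 p [518.2 -24.7 161.3] phi -197.0 u 0.7 v 0.4 F [-0.3 -0.5  0.6] j [-0.2   0.49  1.73 -0.    0.92  1.67]
```

View pics/w7.png

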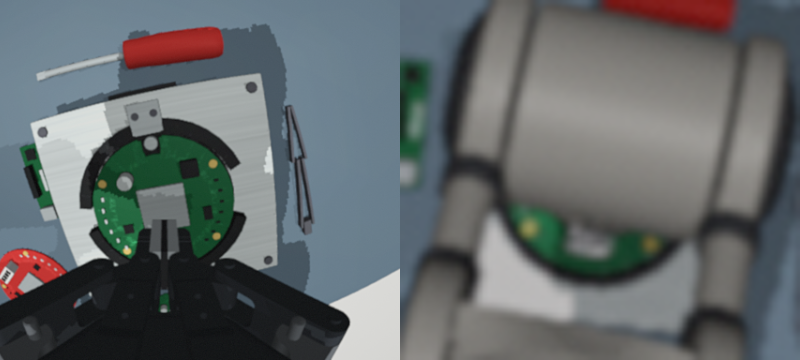

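The fingertips stand over the can (left half, about (163,215)), and the pin at (151,143) is still in the notch. The arm hides the jig from the top camera. Descending.

drive_tool(
  moves=[
    [[0, 0, 0.015, 0], [0, 0, 0.01, 0], [0, 0, 0.004, 0], [0, 0, 0, 0], [0, 0, 0, 0]],
  ],
)

```text
time_s: 9.7
eef_pos: [519.1, -24.6, 133.1]
tcp_rot: [0.989, -0.148, 0.0, 0.0]
contact_force: [-0.6, 0.4, -0.4]
width: -0.001
```

drive_tool(
  moves=[
    [[0, 0, 0.001, 0], [0, 0, 0.001, 0], [0, 0, 0.001, 0], [0, 0, 0, 0], [0, 0, 0, 0]],
  ],
)

```text
time_s: 10.2
eef_pos: [519.0, -24.5, 129.9]
tcp_rot: [0.989, -0.148, 0.0, 0.0]
contact_force: [-0.0, 0.1, 0.1]
width: 0.002
```

drive_tool(
  moves=[
    [[0, 0, 0.001, 0], [0, 0, 0.001, 0], [0, 0, 0, 0], [0, 0, 0, 0]],
  ],
)

```text
time_s: 10.6
eef_pos: [519.1, -24.6, 128.0]
tcp_rot: [0.989, -0.148, 0.0, 0.0]
contact_force: [0.2, 0.3, 0.6]
width: -0.0
```

drive_tool(
  moves=[
    [[0, 0, 0.001, 0], [0, 0, 0, 0], [0, 0, 0, 0]],
  ],
)

```text
time_s: 10.9
eef_pos: [519.1, -24.5, 127.0]
tcp_rot: [0.989, -0.148, 0.0, 0.0]
contact_force: [-0.9, 1.2, 2.2]
width: -0.001
```

drive_tool(
  moves=[
    [[0, 0, 0.001, 0], [0, 0, 0, 0], [0, 0, 0, 0]],
  ],
)

```text
time_s: 11.2
eef_pos: [519.1, -24.5, 126.0]
tcp_rot: [0.989, -0.148, 0.0, 0.0]
contact_force: [-0.5, -0.1, 3.1]
width: 0.005
```

drive_tool(
  moves=[
    [[0, 0, 0.001, 0], [0, 0, 0, 0], [0, 0, 0, 0]],
  ],
)

```text
time_s: 11.5
eef_pos: [519.1, -24.5, 125.0]
tcp_rot: [0.989, -0.148, 0.0, 0.0]
contact_force: [-1.0, 0.2, 3.7]
width: -0.001
```

drive_tool(
  moves=[
    [[0, 0, 0.001, 0], [0, 0, 0, 0], [0, 0, 0, 0]],
  ],
)

```text
time_s: 11.8
eef_pos: [519.1, -24.6, 124.2]
tcp_rot: [0.989, -0.148, 0.0, 0.0]
contact_force: [-1.0, 1.1, 6.8]
width: 0.0
```

drive_tool(
  moves=[
    [[0, 0, 0.0005, 0], [0, 0, 0, 0], [0, 0, 0, 0]],
  ],
)

```text
time_s: 12.1
eef_pos: [519.1, -24.5, 124.1]
tcp_rot: [0.989, -0.148, 0.0, 0.0]
contact_force: [-2.3, 0.3, 11.0]
width: 0.001
```

drive_tool(
  moves=[
    [[0, 0, 0.0003, 0], [0, 0, 0, 0], [0, 0, 0, 0]],
  ],
)

```text
time_s: 12.4
eef_pos: [519.1, -24.5, 124.1]
tcp_rot: [0.989, -0.148, 0.0, 0.0]
contact_force: [-3.0, 0.1, 13.7]
width: 0.006
```

There's a firm stop: force rises from 7 to 14 N while z stays at 124.1. I'll check height, tilt and notch before handing in.

Run:
```python
from h import *
rep()
w,wd=grab_frame('wrist'); cv2.imwrite('pics/w8.png',cv2.resize(w[30:290,100:360],(600,600),interpolation=cv2.INTER_CUBIC))
p,a,s=pose(); c=calibration('wrist'); T=np.array(c['tool_from_camera']); M=R.from_quat(s['tcp_rot']).as_matrix()
v,u=np.mgrid[0:384,0:512]; q=np.stack([(u-c['cx'])/c['fx'],(v-c['cy'])/c['fy']],-1); r=np.linalg.norm(q,axis=-1)+1e-9
W=(np.concatenate([q*(np.tan(r)/r)[...,None]*wd[...,None],wd[...,None]],-1)@T[:3,:3].T+T[:3,3])@M.T+p
hsv=cv2.cvtColor(w,cv2.COLOR_BGR2HSV); rr=np.hypot(W[...,0]-C[0],W[...,1]-C[1])
m=(hsv[...,0]>45)&(hsv[...,0]<85)&(hsv[...,1]>100)&(wd>0)&(rr<48)&(W[...,2]<60)
d=(hsv[...,1]<60)&(np.abs(W[...,:2]-C).max(-1)<75)&(rr>66)&(W[...,2]<52)&(W[...,2]>38)
for n,x in (('board',m),('deck',d)): print(n,np.linalg.lstsq(np.c_[W[x][:,:2]-C,np.ones(x.sum())],W[x][:,2],rcond=None)[0],np.median(W[x][:,2]),x.sum())
```

```text
t 12.4 p [519.1 -24.5 124.1] phi -197.0 u -0.1 v -0.0 F [-3.   0.1 13.7] j [-0.19  0.55  1.76 -0.    0.83  1.67]
board [-7.36847271e-04  1.07280271e-03  4.81822658e+01] 48.16267948329764 11214
deck [7.56348060e-04 1.69118853e-03 4.51763017e+01] 45.18233169119043 15823
```

View pics/w8.png

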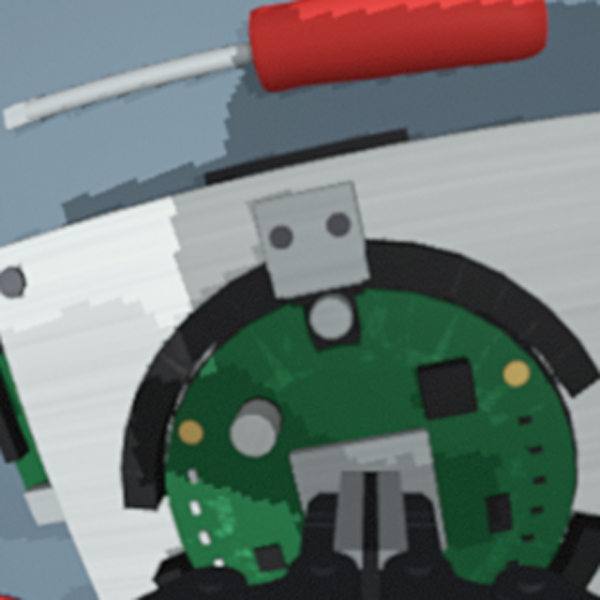

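The board's face is 3.0 mm above the deck, which is exactly its thickness, so it is fully seated and level. The pin at (331,316) sits in the notch, and I'm pressing with about 14 N. Handing in.

```bash
python3 -c "
from bench import *
print(get_state()['contact_force']); print(close_job())"
```

```text
[-3.38328107  0.69507927 13.47049979]
the job is handed in; nothing more can be done
None
```

I turned the large green board about 148° clockwise by pushing its connector with the closed fingertips, until the notch dropped over the key pin. I then pressed the shield can down to the deck and handed the job in at about 12.5 s, still pressing.

My last checks before handing in showed:
- **Height and tilt:** the board's face was 3.0 mm above the deck, which matches its 3 mm thickness, so it was fully seated. The tilt was about 0.1° relative to the deck.
- **Notch:** the pin could be seen inside the notch.
- **Force:** I was pressing down with about 13.5 N, with 3.4 N sideways along x. The highest reading I saw on the board was about 14 N.
- **Bystanders:** I saw no contact with any of them, but I did not measure their positions again afterwards. The arm blocked the top camera's view of the jig during the press.

None of my checks failed. The two measurements of the nest centre differed by 1–2 mm, which is within the stated calibration error.

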